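# Switch on extraction, then draw the polisher and hold it level over the work

### The arm

A 6-joint arm with a two-finger parallel gripper is mounted at the origin on the work surface. World frame = base frame: x ahead of the robot, y to its left, z up, the work surface at z = 0. Lengths are in mm, angles in rad, forces in N, time in s.
With the tool pointing down it reaches from about 375 to 925 mm from the base axis. Payload 5.7 kg.
Tool frame: the origin (TCP) lies between the finger pads; the fingertips stand 22 mm ahead of it and the grasp point (between the pads) lies 3 mm ahead of it; z points along the fingers, y is the line along which they close (so a half turn about z gives the same grasp; the last joint's range is limited). The gripper opens to 88 mm and grips with 3 to 60 N. Pads are 20 mm wide; open, the fingers measure 115 mm over their backs; the gripper's body (75 mm by 178 mm) begins 61 mm behind the grasp point.
Start: joints at [1.042, 0.359, 1.51, -0, 1.272, -0.115], TCP at [241.245, 549.332, 244.623] pointing down, gripper open.
Joint ranges: [-2.97, 2.97], [-1.01, 2.36], [0.21, 2.38], [-0.96, 4.11], [0.2, 2.71], [-2.98, 2.98]. Speed limits (rad/s): [2.39, 2.39, 3.14, 3.14, 3.14, 3.14].

### API

Orientations are given as a unit quaternion [x, y, z, w].
In Python, from workcell import * gives the robot as it stands. The module is installed in compiled form; this text tells all that it offers.
- The arm moves only by the shell command python3 -m crank 'ROWS' [OPENING] [FORCE]. ROWS is JSON, a list of rows, each an object of numbers: "tx", "ty", "tz": the shift along the tool's x, y, z in m; "spin": the turn about the tool's z in degrees. A call has 1 to 8 rows; each row is the pose to reach, as a shift and turn from the pose commanded when the call began, along the tool's axes at that moment; what a row does not reach only later rows make up. A row lasts 1/8 s, in which the tool goes at most 62.5 mm and 10.7 degrees, less where a joint would pass 70% of its speed; a pose out of reach is approached as far as the arm can. A call with a gripper value outside its range is refused whole. OPENING is the closure, from 0 (fully open) to 1 (shut), set as the call begins (- or left out, the last holds). The fingers move at their own pace and stop on an object; FORCE is the grip in N (left out, the last holds). Time passes only in rows, so rows that repeat a pose let the fingers close. It gives the time, the measured TCP pose, the force, the opening and the grip force at its end, in the units of the state.
- sense(): the state, without advancing time (a new reading comes with each control period).
- camera(name): name is "side" or "top" or "wrist"; returns a dict with "pixels" (384x512x3 uint8, red, green, blue), "camera_matrix" (3x3 intrinsics, pixels), "pose" (4x4, takes a point from camera to world coordinates). Camera axes: x right, y up, looking along -z (the intrinsics and any distortion apply to the point x, -y, -z); pixel columns grow to the right and rows downward; lengths in mm; the calibration is good to about 2 mm. A picture is of the moment at which its call begins. There is no depth.
- hand_in(): hands the job in; it is judged then, once.
The state is a dict: "t": time; "joint_pos": joint angles; "joint_vel": joint speeds; "tau": joint torques, N m; "position": TCP position; "orientation": TCP orientation; "ft_force": force on the tool from outside, world axes, zero at the start; "wrist_torque": the same for the moment, N m; "width": finger opening in mm; "grasp_force": force on a finger pad.
Only numpy, scipy, OpenCV 4.12 (cv2) and the standard library are available. Lean on these libraries where they do the work, as an engineer would, in place of code of your own. Each camera call takes 0.05 s, during which the arm holds its last target. There are 200 camera calls.

### The job

Get ready to polish the carved drawer front: switch on the downdraught box under it with the large power key, then, with that key released, press the highest fan-speed key (the small one farthest from the power key), without pressing the other two small keys. Then draw the cordless polisher up out of its sloped charging dock, turn it level and finish holding it there, still, its bristle wheel over the drawer front and about 5 cm clear of the wood. Do not let go of the polisher or touch the drawer front with it, and leave the drawer front and the things standing around where they are.

Things in the scene. Friction and masses are not known exactly. Their poses are not given: they have to be found in the camera images.
- downdraft: fixed downdraught (dust suction) box: grey case 320 (x) x 370 (y) x 85 mm high, slotted steel grille on top; origin centre of underside, z up. On its -x edge stand four black round push keys in a row, all 127 mm to -x of the centre: large power key at y +86 mm, small fan keys low +22, medium -26, high -74 mm. Each in a steel collar 12 mm high.
- key_power (a joint): travel of the large power key (m): 0 released, 0.006 fully down; springs back by itself, a light touch does not move it, about 5 N holds it fully down. It counts as pressed beyond 0.0045 and released below 0.002.
- key_power_top (a point): centre of the top face of the power key, 32 mm in diameter, 22 mm above the top of the box (107 mm above the bench); pressed straight down. Its collar is 48 mm in diameter
- key_fan1 (a joint): travel of the low fan key (m), same action as the power key; not to be pressed (counts as pressed beyond 0.003)
- key_fan2 (a joint): travel of the medium fan key (m), same action; not to be pressed (counts as pressed beyond 0.003)
- key_fan3 (a joint): travel of the high fan key (m), same action; the one to press: beyond 0.0045 of 0.006
- key_fan3_top (a point): centre of the top face of the high fan key, 20 mm in diameter, 22 mm above the top of the box, the last of the row on the -y side. Its collar is 36 mm in diameter
- drawer_front: carved wooden drawer front lying loose, face up, on the grille: 110 (x) x 240 (y) x 16 mm, carving up to 4 mm proud of the face, 0.4 kg; origin at the centre of its underside, z up
- dock: black charging dock, fixed, left or right of the box: foot 140 (x) x 100 (y) x 16 mm, origin centre of underside, z up; 91 mm high. Its round cup (50 mm across outside, 42 inside, 50 deep) slopes up towards the dock's own +x, 50 degrees above level. An 18 mm wide tongue below the tool reaches on to 88 mm from the cup's outer bottom.
- dock_mouth (a point): centre of the mouth of the dock's cup, on the cup's axis
- polisher: loose cordless polisher, 0.3 to 0.5 kg, tail-down in the dock's cup, sloping up at 50 degrees to the dock's +x: cylinder 38 mm across from 0 to 126 mm (black ribbed grip 74 to 116), nose to 152, white bristle wheel 54 mm across from 172 to 186. Origin at the tail, z along the tool to the wheel, round about z. Gravity holds it; free once pulled 55 mm along z. Centre of mass at 70 mm.
- pol_grip (a point): point on the polisher's axis 94 mm from the tail, in the middle of the grip sleeve and clear of the dock: the place to grip it, from above, fingers to either side
- pol_wheel (a point): centre of the bristle wheel, on the axis 179 mm from the tail
- wax_tin: steel wax tin 84 mm across, 50 mm high, bystander, loose; stands on the other side of the downdraught box from the dock; origin at its underside
- bowl: steel bowl 124 mm across, 50 mm high, bystander, loose, at the back; origin at its underside
- sand_block: cork sanding block 67 x 107 x 31 mm, bystander, loose, at the back; origin at its underside
Not all that is in view belongs to the job. Leave any orange look-alike of the polisher alone. Several things have the shape of the dock; the one meant has the colours described above.

How it is judged:
By the outcome, as a careful person would: the job done as asked, in the order asked, and still so for the second after the job is handed in, while the arm keeps its last pose, push and grip.
It also fails if it takes over 59 s, if anything falls off the work surface, if the arm or the gripper's body presses on something with over 40 N, if the wrist force passes 120 N, or if a joint passes its speed limit or range.

## Working session

There is one attempt and no reset: what is moved stays moved. The work goes in short steps, Python scripts to look and compute and a shell command to move; the robot and the scene stay as the last step left them, time stands still between calls to the robot, and variables do not carry over. Pictures are saved under pics/ and viewed, at most 10 in all, crops included, and the job is handed in when it is done.

```bash
mkdir -p pics; python3 - <<'E'
from workcell import *
import cv2,numpy as np
s=sense();print(s)
for n in ["top","side"]:
    c=camera(n);cv2.imwrite(f"pics/{n}0.png",c["pixels"][:,:,::-1]);np.savez(f"{n}0.npz",**{k:c[k] for k in ("pixels","camera_matrix","pose")})
    print(n,c["camera_matrix"],c["pose"],[k for k in c])
E
```

```text
{'t': 0.0, 'joint_pos': array([ 1.04193400e+00,  3.59517879e-01,  1.51139348e+00, -5.80768869e-06,
        1.27247696e+00, -1.15070672e-01]), 'joint_vel': array([-4.57276874e-04, -8.44454840e-04, -1.55759028e-03,  1.20495177e-03,
       -6.98134745e-05,  3.73349430e-04]), 'tau': array([-2.07338118e-03, -5.15394080e+01, -2.70724279e+01,  6.71648677e-02,
        3.50710284e-02, -1.21116714e-04]), 'position': array([240.92627146, 548.82279861, 243.81669946]), 'orientation': array([ 2.05422005e-01,  9.78673078e-01, -8.52574307e-04, -2.81470891e-04]), 'ft_force': array([-0.27697806, -0.40657416, -0.70306148]), 'wrist_torque': array([ 0.02735985,  0.04364724, -0.01153676]), 'grasp_force': 0.0, 'width': 87.89956486246338}
top [[428.06526687   0.         252.61128924]
 [  0.         428.06526687 191.774265  ]
 [  0.           0.           1.        ]] [[ 1.10562912e-04  9.95939975e-01 -9.00197374e-02  2.90825220e+02]
 [-9.99782128e-01  1.98907499e-03  2.07783374e-02  1.31180519e+01]
 [ 2.08730328e-02  8.99978273e-02  9.95723208e-01  1.48970027e+03]
 [ 0.00000000e+00  0.00000000e+00  0.00000000e+00  1.00000000e+00]] ['pixels', 'camera_matrix', 'pose']
side [[400.05119153   0.         257.63954383]
 [  0.         400.05119153 197.43663917]
 [  0.           0.           1.        ]] [[ 9.49096153e-01  2.32481235e-01 -2.12529923e-01  1.15857368e+02]
 [-3.14846342e-01  7.20310919e-01 -6.18080870e-01 -8.15900478e+02]
 [ 9.39542062e-03  6.53532444e-01  7.56840188e-01  1.11941764e+03]
 [ 0.00000000e+00  0.00000000e+00  0.00000000e+00  1.00000000e+00]] ['pixels', 'camera_matrix', 'pose']
```

View pics/top0.png

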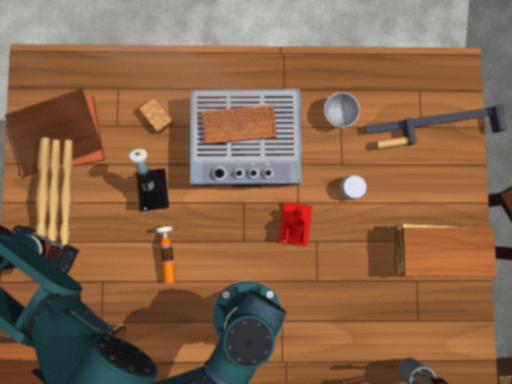

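View pics/side0.png

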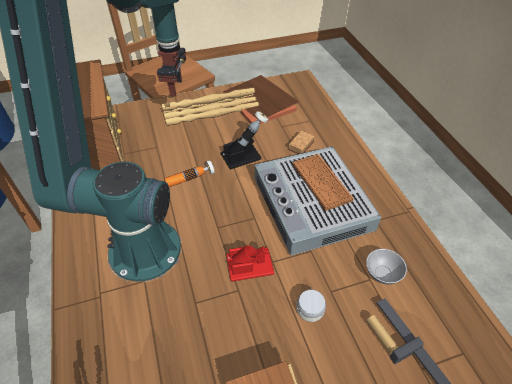

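Top view: the black dock is at (153,188) with the polisher wheel at (139,156). Look-alikes are the orange tool at (167,255) and the red dock at (295,225). The keys sit in a row: power (219,173), then (239,173) and (253,173), and fan3 at (268,173). I choose the black dock and tool, and check that choice in a close crop.

```bash
cat > h.py <<'E'
import numpy as np,cv2
def ray(c,uv):
    K,T=c["camera_matrix"],c["pose"]
    p=np.linalg.inv(K)@np.array([uv[0],uv[1],1.]); d=T[:3,:3]@np.array([p[0],-p[1],-p[2]])
    return T[:3,3],d/np.linalg.norm(d)
def plane(c,uv,z):
    o,d=ray(c,uv);return o+d*(z-o[2])/d[2]
def tri(c1,u1,c2,u2):
    a,d=ray(c1,u1);b,e=ray(c2,u2)
    s=np.linalg.lstsq(np.c_[d,-e],b-a,rcond=None)[0];p,q=a+d*s[0],b+e*s[1]
    return (p+q)/2,np.linalg.norm(p-q)
def proj(c,P):
    T=c["pose"];p=T[:3,:3].T@(np.asarray(P)-T[:3,3]);q=c["camera_matrix"]@np.array([p[0],-p[1],-p[2]]);return q[:2]/q[2]
E
python3 - <<'E'
from h import *
t=np.load("top0.npz");s=np.load("side0.npz")
def crop(c,x,y,w,h,k):return cv2.resize(c["pixels"][y:y+h,x:x+w,::-1],None,fx=k,fy=k,interpolation=cv2.INTER_CUBIC)
a=crop(t,120,140,65,75,8)[:600,:400]; b=crop(s,212,100,66,75,8)[:600,:400]
a=cv2.resize(crop(t,120,140,65,75,1),(390,450),interpolation=cv2.INTER_CUBIC);b=cv2.resize(crop(s,212,100,65,75,1),(390,450),interpolation=cv2.INTER_CUBIC)
cc=cv2.resize(crop(t,195,160,130,25,1),(780,150),interpolation=cv2.INTER_CUBIC)
cv2.imwrite("pics/c1.png",np.vstack([np.hstack([a,b]),cc]))
g=t["pixels"].max(2)[160:186,195:285]
n,l,st,ce=cv2.connectedComponentsWithStats((g<60).astype(np.uint8))
for i in range(1,n):
    if st[i,4]>15: print(st[i],ce[i]+[195,160],plane(t,ce[i]+[195,160],107))
# wheels
for nm,c,x,y,w,h in(("top",t,120,140,40,30),("side",s,245,100,40,35)):
    im=c["pixels"][y:y+h,x:x+w].astype(int)
    m=((im.min(2)>185)&(im.max(2)-im.min(2)<40)).astype(np.uint8)
    n,l,st,ce=cv2.connectedComponentsWithStats(m)
    for i in range(1,n):
        if st[i,4]>8: print(nm,st[i],ce[i]+[x,y])
E
```

```text
[21 10  7  7 43] [219.         172.86046512] [477.36307628  93.58629866 107.        ]
[35 24 44  2 59] [253.16949153 184.61016949] [439.20475475 -17.54696714 107.        ]
top [ 10  10  16  12 111] [138.34234234 155.57657658]
side [12 12 11 10 49] [261.04081633 116.93877551]
```

View pics/c1.png

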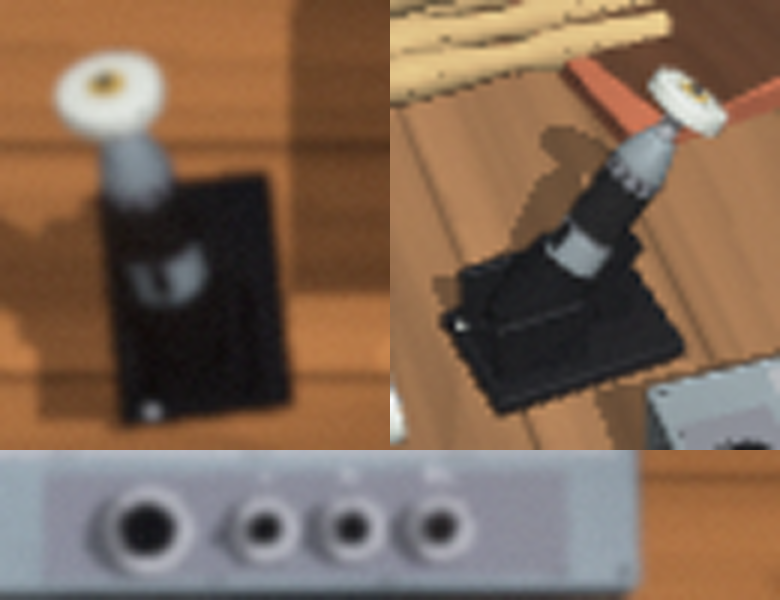

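Crop: the black dock holds a grey polisher with a black sleeve and a white wheel, so the choice is right. In the crop the keys run from power at (147,528) to fan3 at (440,526).

```bash
python3 - <<'E'
from h import *
t=np.load("top0.npz");s=np.load("side0.npz")
g=255-t["pixels"].max(2).astype(float)
P=[]
for x,y in((219,173),(239,173),(253,173),(268,172)):
    r=5 if x==219 else 3
    w=np.clip(g[y-r:y+r+1,x-r:x+r+1]-165,0,None);yy,xx=np.mgrid[y-r:y+r+1,x-r:x+r+1]
    uv=((w*xx).sum()/w.sum(),(w*yy).sum()/w.sum());P.append(plane(t,uv,107));print(uv,P[-1])
P=np.array(P);d=P[0]-P[3];print("sep",np.linalg.norm(d),"yaw",np.degrees(np.arctan2(-d[0],d[1])))
W,e=tri(t,(138.34,155.58),s,(261.04,116.94));print("wheel",W,e)
# foot corners at z16 from top crop
f=np.array([plane(t,(120+u/6-.5,140+v/6-.5),16) for u,v in((97,190),(268,175),(292,405),(120,425))])
print(f.mean(0),"edges",[np.linalg.norm(f[i]-f[i-1]) for i in range(4)]);d=(f[0]+f[1]-f[2]-f[3]);yaw=np.arctan2(d[1],d[0]);print("yaw",np.degrees(yaw))
ax=np.array([np.cos(yaw)*np.cos(np.radians(50)),np.sin(yaw)*np.cos(np.radians(50)),np.sin(np.radians(50))])
for L in (186,172,152,116,94,74,60,0):
    p=W+ax*(L-179);a,b=proj(t,p),proj(s,p);print(L,p.round(1),"topcrop",((a-[120,140]+.5)*6).round(),"sidecrop",((b-[212,100]+.5)*6+[390,0]).round())
# drawer front mask
im=t["pixels"];hsv=cv2.cvtColor(im,cv2.COLOR_RGB2HSV);m=np.zeros(im.shape[:2],np.uint8)
m[92:165,192:300]=((hsv[92:165,192:300,1]>90)&(hsv[92:165,192:300,0]<25))*255
cn=max(cv2.findContours(m,0,2)[0],key=cv2.contourArea);(c,wh,an)=cv2.minAreaRect(cn);print("drawer",c,wh,an,plane(t,c,101))
E
```

```text
(np.float64(218.93210586881472), np.float64(172.83927886459531)) [477.43187671  93.8072466  107.        ]
(np.float64(238.5659050966608), np.float64(172.69068541300527)) [478.10652535  29.99712962 107.        ]
(np.float64(253.16112084063047), np.float64(172.60070052539405)) [478.54167397 -17.51996343 107.        ]
(np.float64(267.7681992337165), np.float64(172.5)) [479.0127938  -65.14593771 107.        ]
sep 158.96104585388312 yaw 0.5698337585176502
wheel [522.49768824 340.58770081 168.39646679] 0.0787424835760811
[432.21676091 329.19078034  16.        ] edges [np.float64(136.2241139734748), np.float64(98.25021416301355), np.float64(133.6819926986035), np.float64(98.28173877671482)]
yaw 6.921667614767472
186 [527.  341.1 173.8] topcrop [110.  86.] sidecrop [694.  96.]
172 [518. 340. 163.] topcrop [116. 107.] sidecrop [681. 113.]
152 [505.3 338.5 147.7] topcrop [126. 136.] sidecrop [662. 138.]
116 [482.3 335.7 120.1] topcrop [143. 186.] sidecrop [629. 181.]
94 [468.3 334.  103.3] topcrop [152. 216.] sidecrop [610. 208.]
74 [455.5 332.5  88. ] topcrop [161. 243.] sidecrop [592. 231.]
60 [446.6 331.4  77.2] topcrop [167. 262.] sidecrop [579. 248.]
0 [408.3 326.7  31.3] topcrop [192. 338.] sidecrop [527. 316.]
drawer (238.49627685546875, 124.16364288330078) (33.519813537597656, 72.82591247558594) 84.17366027832031 [640.50325055  30.79514543 101.        ]
```

```bash
cat >> h.py <<'E'
from scipy.spatial.transform import Rotation as R
def shift(s,target):
    "tool-axis shift in m to bring the TCP to target (mm)"
    return (R.from_quat(s["orientation"]).inv().apply(np.asarray(target)-s["position"])/1000).round(4)
def heading(s):
    y=R.from_quat(s["orientation"]).apply([0,1,0]);return np.degrees(np.arctan2(y[1],y[0])).round(2)
E
python3 -c "
from h import *;from workcell import *
s=sense();print(shift(s,[477.4,94,160]),heading(s))"
```

```text
[-0.3994 -0.3213  0.0844] 66.29
```

```bash
python3 -m crank '[{"tx":-0.05,"ty":-0.04,"spin":-4},{"tx":-0.1,"ty":-0.08,"spin":-8},{"tx":-0.15,"ty":-0.12,"spin":-12},{"tx":-0.2,"ty":-0.16,"spin":-16},{"tx":-0.25,"ty":-0.2,"spin":-20},{"tx":-0.3,"ty":-0.24,"spin":-24},{"tx":-0.35,"ty":-0.28,"spin":-28},{"tx":-0.399,"ty":-0.321,"spin":-30.6}]' 1 10
python3 -m crank '[{"tz":0.03},{"tz":0.06},{"tz":0.06},{"tz":0.06}]'
python3 -c "
from h import *;from workcell import *
s=sense();print(s['position'],s['width'],s['ft_force'],shift(s,[477.4,94,130]),heading(s))"
```

```text
[240.96561687 548.86779383 243.90923667] 87.71164145377783 [-0.86102974  0.98386085 -0.3866248 ] [-0.3994 -0.3212  0.1144] 66.29schema error: expected keys tx, ty, tz, spin
schema error: expected keys tx, ty, tz, spin
```

All four keys are required in each row.

```bash
python3 -m crank '[{"tx":-0.05,"ty":-0.04,"tz":0,"spin":-4},{"tx":-0.1,"ty":-0.08,"tz":0,"spin":-8},{"tx":-0.15,"ty":-0.12,"tz":0,"spin":-12},{"tx":-0.2,"ty":-0.16,"tz":0,"spin":-16},{"tx":-0.25,"ty":-0.2,"tz":0,"spin":-20},{"tx":-0.3,"ty":-0.24,"tz":0,"spin":-24},{"tx":-0.35,"ty":-0.28,"tz":0,"spin":-28},{"tx":-0.399,"ty":-0.321,"tz":0,"spin":-30.6}]' 1 10
python3 -m crank '[{"tx":0,"ty":0,"tz":0.03,"spin":0},{"tx":0,"ty":0,"tz":0.06,"spin":0},{"tx":0,"ty":0,"tz":0.06,"spin":0},{"tx":0,"ty":0,"tz":0.06,"spin":0}]'
python3 -c "
from h import *;from workcell import *
s=sense();print(s['position'],s['width'],s['ft_force'],shift(s,[477.4,94,130]),heading(s))"
```

```text
t: 1.1
position: [472.6, 103.9, 244.6]
orientation: [-0.061, 0.998, 0.0, 0.0]
ft_force: [0.2, -0.7, -0.1]
width: 11.4
grasp_force: 0.0
t: 1.6
position: [472.4, 106.0, 185.3]
orientation: [-0.06, 0.998, -0.0, 0.0]
ft_force: [-0.4, 0.4, 1.7]
width: 0.4
grasp_force: 0.0
[472.42595171 106.00572342 185.31226793] 0.4414252137749829 [-0.37094761  0.4330978   1.69214868] [-0.0035 -0.0125  0.0553] 96.91
```

```bash
python3 -m crank '[{"tx":-0.0035,"ty":-0.0125,"tz":0.02,"spin":0},{"tx":-0.0035,"ty":-0.0125,"tz":0.045,"spin":0},{"tx":-0.0035,"ty":-0.0125,"tz":0.045,"spin":0},{"tx":-0.0035,"ty":-0.0125,"tz":0.045,"spin":0}]'
python3 - <<'E'
from workcell import *
from h import *
s=sense();print(s['position'],s['ft_force'])
c=camera("side");cv2.imwrite("pics/s1.png",cv2.resize(c["pixels"][150:240,240:350,::-1],None,fx=5,fy=5,interpolation=cv2.INTER_CUBIC))
E
```

```text
t: 2.1
position: [477.9, 94.2, 141.0]
orientation: [-0.06, 0.998, -0.0, 0.001]
ft_force: [-0.4, -0.0, 0.0]
width: 0.5
grasp_force: 0.0
[477.91995471  94.15377738 140.96529375] [-0.38172854 -0.01601778  0.03470488]
```

View pics/s1.png

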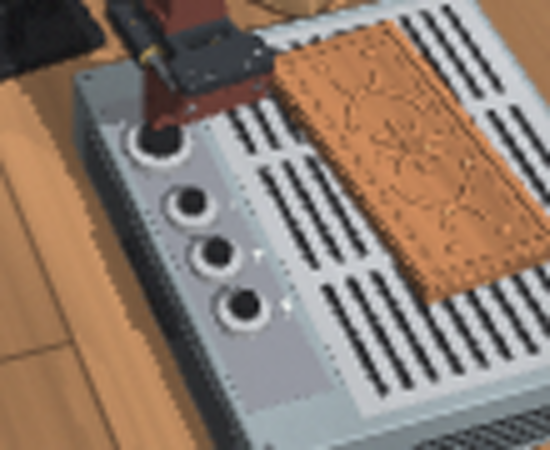

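The closed fingertip, at about (160,120) in the crop, hangs right over the power key at (158,140). Pressing now.

```bash
python3 -m crank '[{"tx":0,"ty":0,"tz":0.008,"spin":0},{"tx":0,"ty":0,"tz":0.012,"spin":0},{"tx":0,"ty":0,"tz":0.015,"spin":0},{"tx":0,"ty":0,"tz":0.0175,"spin":0},{"tx":0,"ty":0,"tz":0.0175,"spin":0}]'
```

```text
t: 2.78
position: [477.4, 94.0, 123.2]
orientation: [-0.06, 0.998, 0.0, 0.0]
ft_force: [-2.7, 0.1, 14.0]
width: 0.3
grasp_force: 7.0
```

```bash
python3 -m crank '[{"tx":0,"ty":0,"tz":-0.01,"spin":0},{"tx":0,"ty":0,"tz":-0.03,"spin":0},{"tx":0.0055,"ty":-0.05,"tz":-0.03,"spin":0},{"tx":0.011,"ty":-0.1,"tz":-0.03,"spin":0},{"tx":0.0176,"ty":-0.1587,"tz":-0.03,"spin":0},{"tx":0.0176,"ty":-0.1587,"tz":-0.018,"spin":0},{"tx":0.0176,"ty":-0.1587,"tz":-0.018,"spin":0}]'
python3 - <<'E'
from workcell import *
from h import *
s=sense();print(shift(s,[479,-65.5,123]))
c=camera("side");cv2.imwrite("pics/s2.png",cv2.resize(c["pixels"][150:240,240:350,::-1],None,fx=5,fy=5,interpolation=cv2.INTER_CUBIC))
E
```

```text
t: 3.65
position: [477.3, -65.4, 139.1]
orientation: [-0.059, 0.998, 0.001, -0.001]
ft_force: [0.1, 0.3, -0.4]
width: 0.5
grasp_force: 0.0
[-0.0018 -0.0003  0.0161]
```

View pics/s2.png

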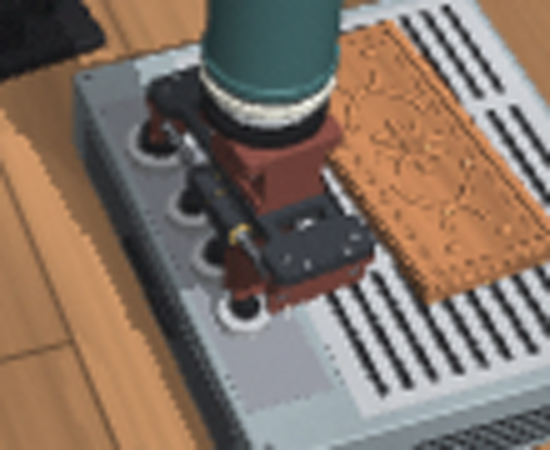

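The fingertip at (240,290) sits over the fan3 key at (243,305); the other keys are clear.

```bash
python3 -m crank '[{"tx":-0.0015,"ty":0,"tz":0.007,"spin":0},{"tx":-0.0015,"ty":0,"tz":0.011,"spin":0},{"tx":-0.0015,"ty":0,"tz":0.014,"spin":0},{"tx":-0.0015,"ty":0,"tz":0.0165,"spin":0},{"tx":-0.0015,"ty":0,"tz":0.0165,"spin":0}]'
```

```text
t: 4.32
position: [480.2, -65.2, 123.7]
orientation: [-0.06, 0.998, 0.0, 0.0]
ft_force: [0.1, 4.2, 4.4]
width: 0.7
grasp_force: 2.3
```

```bash
python3 -m crank '[{"tx":0,"ty":0,"tz":0.001,"spin":0},{"tx":0,"ty":0,"tz":0.0015,"spin":0},{"tx":0,"ty":0,"tz":0.0015,"spin":0}]'; python3 -m crank '[{"tx":0,"ty":0,"tz":0,"spin":0}]'
```

```text
t: 4.7
position: [480.3, -65.4, 123.1]
orientation: [-0.06, 0.998, 0.0, 0.0]
ft_force: [-2.6, 5.8, 13.1]
width: 0.4
grasp_force: 6.9
t: 4.82
position: [480.3, -65.4, 123.2]
orientation: [-0.06, 0.998, 0.0, 0.0]
ft_force: [-1.9, 5.4, 14.1]
width: 0.6
grasp_force: 6.9
```

```bash
python3 -m crank '[{"tx":0,"ty":0,"tz":-0.02,"spin":0},{"tx":0,"ty":0,"tz":-0.07,"spin":0},{"tx":0,"ty":0,"tz":-0.13,"spin":0},{"tx":0,"ty":0.05,"tz":-0.15,"spin":0},{"tx":0,"ty":0.1,"tz":-0.15,"spin":0},{"tx":0,"ty":0.15,"tz":-0.15,"spin":0},{"tx":0,"ty":0.2,"tz":-0.15,"spin":0},{"tx":0,"ty":0.25,"tz":-0.15,"spin":0}]' 0 10
python3 -c "
from h import *;from workcell import *
s=sense();print(shift(s,[455,333,265]),heading(s))"
```

```text
t: 5.82
position: [450.0, 183.4, 272.1]
orientation: [-0.06, 0.998, -0.001, 0.0]
ft_force: [0.7, -1.0, 0.3]
width: 76.7
grasp_force: 0.0
[-0.0229  0.148   0.0069] 96.87
```

```bash
python3 -m crank '[{"tx":-0.008,"ty":0.05,"tz":0,"spin":0},{"tx":-0.016,"ty":0.1,"tz":0,"spin":0},{"tx":-0.023,"ty":0.148,"tz":0,"spin":0},{"tx":-0.023,"ty":0.148,"tz":0.005,"spin":0},{"tx":-0.023,"ty":0.148,"tz":0.005,"spin":0}]'
python3 - <<'E'
from workcell import *
from h import *
s=sense();c=camera("wrist");np.savez("w.npz",**{k:c[k] for k in ("pixels","camera_matrix","pose")})
print(s["position"],heading(s),c["pose"][:3,3])
im=np.ascontiguousarray(c["pixels"][:,:,::-1])
W=np.array([522.5,340.6,168.4]);ya=np.radians(6.9);ax=np.array([np.cos(ya)*.643,np.sin(ya)*.643,.766])
for L in(186,152,116,94,74):
    q=proj(c,W+ax*(L-179));print(L,q.round(1));cv2.circle(im,tuple(int(v) for v in q.round()),2,(0,255,0),-1)
cv2.imwrite("pics/w1.png",im)
E
```

```text
t: 6.45
position: [454.8, 331.1, 266.2]
orientation: [-0.06, 0.998, -0.001, -0.001]
ft_force: [0.3, -0.1, -0.5]
width: 87.9
grasp_force: 0.0
[454.76640825 331.14606457 266.18421657] 96.92 [382.20252131 322.48571281 405.52725731]
186 [259.2 281. ]
152 [259.1 247.1]
116 [259.  215.9]
94 [259.  198.9]
74 [259.  184.5]
```

View pics/w1.png

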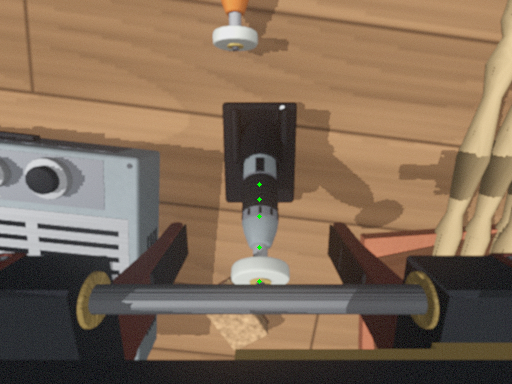

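The projected axis points fall on the tool at column 259, with the hub at (260,281). The estimate is confirmed to about 1 mm and the fingers straddle the tool. Descending with the body kept just behind the wheel rim.

```bash
python3 -m crank '[{"tx":-0.0002,"ty":0.0015,"tz":0.03,"spin":0},{"tx":-0.0002,"ty":0.0015,"tz":0.06,"spin":0},{"tx":-0.0002,"ty":0.0015,"tz":0.09,"spin":0},{"tx":-0.0002,"ty":0.0015,"tz":0.115,"spin":0},{"tx":-0.0002,"ty":0.0015,"tz":0.135,"spin":0},{"tx":-0.0002,"ty":0.0015,"tz":0.135,"spin":0}]'
python3 -c "
from h import *;from workcell import *
s=sense();print(shift(s,[455,332.5,103.5]),heading(s))"
```

```text
t: 7.25
position: [454.4, 331.6, 131.1]
orientation: [-0.059, 0.998, -0.001, -0.001]
ft_force: [0.8, -0.5, 0.2]
width: 87.5
grasp_force: 0.0
[-0.0008  0.0008  0.0276] 96.8
```

```bash
python3 -m crank '[{"tx":-0.0005,"ty":0.001,"tz":0.01,"spin":0},{"tx":-0.0005,"ty":0.001,"tz":0.02,"spin":0},{"tx":-0.0005,"ty":0.001,"tz":0.0275,"spin":0},{"tx":-0.0005,"ty":0.001,"tz":0.0275,"spin":0}]'
python3 -m crank '[{"tx":0,"ty":0,"tz":0,"spin":0},{"tx":0,"ty":0,"tz":0,"spin":0},{"tx":0,"ty":0,"tz":0,"spin":0},{"tx":0,"ty":0,"tz":0,"spin":0},{"tx":0,"ty":0,"tz":0,"spin":0},{"tx":0,"ty":0,"tz":0,"spin":0}]' 1 35
```

```text
t: 7.75
position: [455.1, 334.6, 104.0]
orientation: [-0.06, 0.998, -0.0, -0.001]
ft_force: [0.6, -0.3, 0.6]
width: 87.8
grasp_force: 0.0
t: 8.5
position: [455.6, 334.1, 104.8]
orientation: [-0.06, 0.998, -0.001, -0.0]
ft_force: [0.5, -4.3, 3.6]
width: 37.5
grasp_force: 35.0
```

```bash
python3 -m crank '[{"tx":-0.0064,"ty":0,"tz":-0.0077,"spin":0},{"tx":-0.0129,"ty":0,"tz":-0.0153,"spin":0},{"tx":-0.0193,"ty":0,"tz":-0.023,"spin":0},{"tx":-0.0257,"ty":0,"tz":-0.0306,"spin":0},{"tx":-0.0321,"ty":0,"tz":-0.0383,"spin":0},{"tx":-0.0386,"ty":0,"tz":-0.046,"spin":0},{"tx":-0.045,"ty":0,"tz":-0.0536,"spin":0},{"tx":-0.0514,"ty":0,"tz":-0.0613,"spin":0}]'
python3 -m crank '[{"tx":-0.008,"ty":0,"tz":-0.02,"spin":0},{"tx":-0.008,"ty":0,"tz":-0.06,"spin":0},{"tx":-0.008,"ty":0,"tz":-0.1,"spin":0},{"tx":-0.008,"ty":0,"tz":-0.1,"spin":0}]'
python3 - <<'E'
from workcell import *
from h import *
c=camera("side");cv2.imwrite("pics/s3.png",c["pixels"][:,:,::-1]);np.savez("s3.npz",**{k:c[k] for k in ("pixels","camera_matrix","pose")})
E
```

```text
t: 9.5
position: [507.3, 341.1, 166.5]
orientation: [-0.06, 0.998, 0.0, 0.0]
ft_force: [0.2, 0.4, -4.1]
width: 37.3
grasp_force: 35.0
t: 10.0
position: [516.9, 343.1, 269.7]
orientation: [-0.06, 0.998, 0.002, 0.004]
ft_force: [0.9, 0.3, -5.5]
width: 37.5
grasp_force: 35.0
```

View pics/s3.png

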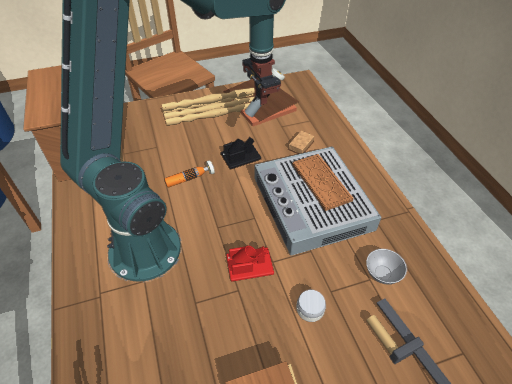

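The polisher is out of the dock, with its tail at (252,110) and wheel at (278,75), still sloped. The moves offer only translation and spin, so I will level it by rolling it about its tail edge on the free bench left of the dock, letting it pivot between the pads.

```bash
python3 -c "
from h import *;from workcell import *
s=sense();print(shift(s,[370,470,270]),heading(s))"
```

```text
[ 0.1291  0.1442 -0.0031] 96.89
```

```bash
python3 -m crank '[{"tx":0.026,"ty":0.029,"tz":0,"spin":0},{"tx":0.052,"ty":0.058,"tz":0,"spin":0},{"tx":0.078,"ty":0.087,"tz":0,"spin":0},{"tx":0.104,"ty":0.116,"tz":0,"spin":0},{"tx":0.129,"ty":0.144,"tz":0,"spin":0},{"tx":0.129,"ty":0.144,"tz":0.04,"spin":0},{"tx":0.129,"ty":0.144,"tz":0.08,"spin":0},{"tx":0.129,"ty":0.144,"tz":0.12,"spin":0}]'
python3 -m crank '[{"tx":0,"ty":0,"tz":0.02,"spin":0},{"tx":0,"ty":0,"tz":0.04,"spin":0},{"tx":0,"ty":0,"tz":0.04,"spin":0}]'
python3 - <<'E'
from workcell import *
from h import *
s=sense();print(s["position"])
o=[]
for n in("side","top"):
    c=camera(n);q=proj(c,s["position"]);x,y=int(q[0])-35,int(q[1])-35;print(n,x,y)
    o.append(cv2.resize(c["pixels"][max(y,0):max(y,0)+70,max(x,0):max(x,0)+70,::-1],(400,400),interpolation=cv2.INTER_CUBIC))
cv2.imwrite("pics/s4.png",np.hstack(o))
E
```

```text
t: 11.05
position: [367.8, 468.4, 142.7]
orientation: [-0.06, 0.998, -0.001, -0.001]
ft_force: [0.4, 0.7, -4.1]
width: 37.3
grasp_force: 35.0
t: 11.42
position: [367.1, 467.2, 102.6]
orientation: [-0.06, 0.998, -0.002, -0.003]
ft_force: [0.2, 0.4, -3.7]
width: 37.2
grasp_force: 35.0
[367.07954056 467.18934868 102.56635144]
side 179 83
top 67 171
```

View pics/s4.png

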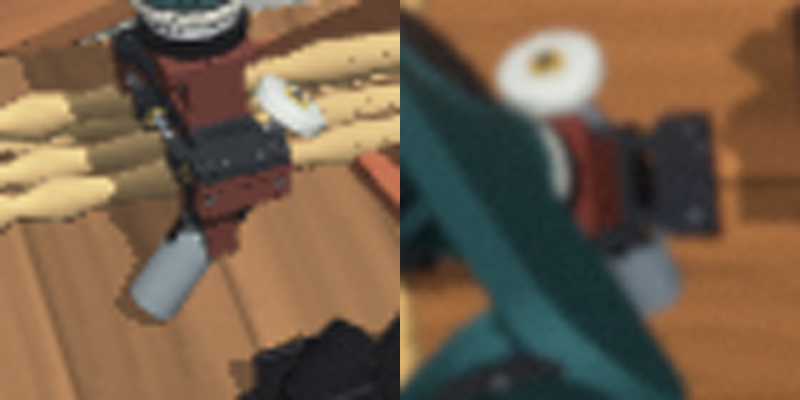

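Still at about 50° and the bench around is clear. Rolling it level.

```bash
python3 -m crank '[{"tx":0,"ty":0,"tz":0.009,"spin":0},{"tx":0,"ty":0,"tz":0.017,"spin":0},{"tx":-0.006,"ty":0,"tz":0.021,"spin":0},{"tx":-0.012,"ty":0,"tz":0.025,"spin":0},{"tx":-0.0175,"ty":0,"tz":0.0295,"spin":0},{"tx":-0.023,"ty":0,"tz":0.034,"spin":0},{"tx":-0.0275,"ty":0,"tz":0.0395,"spin":0},{"tx":-0.0315,"ty":0,"tz":0.045,"spin":0}]' 1 20
python3 -c "
from workcell import *
print(sense()['wrist_torque'])"
```

```text
t: 12.52
position: [403.0, 474.2, 61.6]
orientation: [-0.06, 0.998, 0.001, 0.002]
ft_force: [4.0, -1.3, 2.0]
width: 37.9
grasp_force: 20.0
[-0.24479851 -0.65288197  0.07595487]
```

```bash
python3 -m crank '[{"tx":-0.0028,"ty":0,"tz":0.005,"spin":0},{"tx":-0.0055,"ty":0,"tz":0.01,"spin":0},{"tx":-0.007,"ty":0,"tz":0.0135,"spin":0},{"tx":-0.0085,"ty":0,"tz":0.0165,"spin":0},{"tx":-0.0095,"ty":0,"tz":0.019,"spin":0},{"tx":-0.01,"ty":0,"tz":0.021,"spin":0},{"tx":-0.01,"ty":0,"tz":0.021,"spin":0}]'
python3 -c "
from workcell import *
print(sense()['wrist_torque'])"
```

```text
t: 13.4
position: [410.1, 474.2, 39.7]
orientation: [-0.06, 0.998, -0.0, -0.0]
ft_force: [1.8, 0.2, -1.1]
width: 37.5
grasp_force: 20.0
[ 0.21502531 -0.10701023 -0.08476865]
```

```bash
python3 -m crank '[{"tx":0,"ty":0,"tz":0.0015,"spin":0},{"tx":-0.0005,"ty":0,"tz":0.0028,"spin":0},{"tx":-0.0005,"ty":0,"tz":0.0028,"spin":0}]'
python3 -m crank '[{"tx":0,"ty":0,"tz":0,"spin":0},{"tx":0,"ty":0,"tz":0,"spin":0}]' 1 60
python3 -m crank '[{"tx":0,"ty":0,"tz":-0.03,"spin":0},{"tx":0,"ty":0,"tz":-0.08,"spin":0},{"tx":0,"ty":0,"tz":-0.13,"spin":0},{"tx":0,"ty":0,"tz":-0.18,"spin":0},{"tx":0,"ty":0,"tz":-0.2,"spin":0},{"tx":0,"ty":0,"tz":-0.2,"spin":0}]'
python3 - <<'E'
from workcell import *
from h import *
s=sense();print(s["position"],shift(s,[541,30,300]))
o=[]
for n in("side","top"):
    c=camera(n);q=proj(c,s["position"]);x,y=max(int(q[0])-35,0),max(int(q[1])-35,0);print(n,x,y)
    np.savez(n+"5.npz",**{k:c[k] for k in ("pixels","camera_matrix","pose")})
    o.append(cv2.resize(c["pixels"][y:y+70,x:x+70,::-1],(400,400),interpolation=cv2.INTER_CUBIC))
cv2.imwrite("pics/s5.png",np.hstack(o))
E
```

```text
t: 13.78
position: [410.8, 474.3, 37.0]
orientation: [-0.06, 0.998, -0.0, -0.0]
ft_force: [1.4, 0.3, -1.3]
width: 37.2
grasp_force: 20.0
t: 14.02
position: [410.7, 474.3, 37.1]
orientation: [-0.06, 0.998, -0.0, -0.0]
ft_force: [0.7, 0.7, -0.6]
width: 37.1
grasp_force: 60.0
t: 14.78
position: [410.9, 474.7, 238.2]
orientation: [-0.06, 0.998, 0.001, 0.001]
ft_force: [0.0, 0.6, -5.9]
width: 37.0
grasp_force: 60.0
[410.91790923 474.66480686 238.2384491 ] [-0.0758 -0.457  -0.0621]
side 187 51
top 50 154
```

View pics/s5.png

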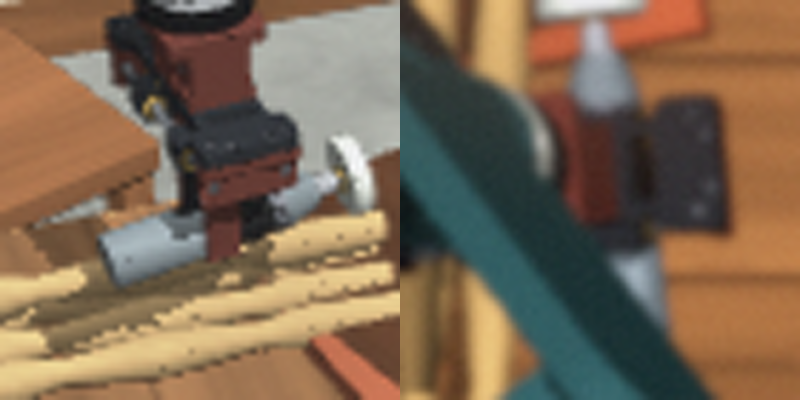

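Both views show the polisher nearly level: tail (105,260), wheel (350,170) in the side crop. Carrying it to the drawer front.

```bash
python3 -m crank '[{"tx":-0.007,"ty":-0.045,"tz":-0.015,"spin":0},{"tx":-0.014,"ty":-0.09,"tz":-0.015,"spin":0},{"tx":-0.021,"ty":-0.135,"tz":-0.015,"spin":0},{"tx":-0.028,"ty":-0.18,"tz":-0.015,"spin":0},{"tx":-0.035,"ty":-0.225,"tz":-0.015,"spin":0},{"tx":-0.042,"ty":-0.27,"tz":-0.015,"spin":0},{"tx":-0.049,"ty":-0.315,"tz":-0.015,"spin":0},{"tx":-0.056,"ty":-0.36,"tz":-0.015,"spin":0}]'
python3 -m crank '[{"tx":-0.007,"ty":-0.045,"tz":0,"spin":0},{"tx":-0.014,"ty":-0.09,"tz":0,"spin":0},{"tx":-0.014,"ty":-0.108,"tz":0,"spin":0},{"tx":-0.014,"ty":-0.108,"tz":0,"spin":0}]'
python3 - <<'E'
from workcell import *
from h import *
s=sense();print(s["position"],heading(s))
o=[]
P=s["position"]+[0,0,-15]
for n in("side","top"):
    c=camera(n);q=proj(c,P);x,y=int(q[0])-40,int(q[1])-35
    if n=="top": y-=10
    print(n,x,y,x and 400/70)
    np.savez(n+"6.npz",**{k:c[k] for k in ("pixels","camera_matrix","pose")})
    o.append(cv2.resize(c["pixels"][y:y+70,x:x+70,::-1],(400,400),interpolation=cv2.INTER_CUBIC))
cv2.imwrite("pics/s6.png",np.hstack(o))
E
```

```text
t: 15.88
position: [508.5, 122.2, 250.0]
orientation: [-0.06, 0.998, -0.0, -0.002]
ft_force: [0.7, 0.4, -3.3]
width: 37.3
grasp_force: 60.0
t: 16.38
position: [535.5, 17.5, 250.5]
orientation: [-0.059, 0.998, 0.0, -0.002]
ft_force: [0.9, 0.2, -4.6]
width: 37.1
grasp_force: 60.0
[535.52298228  17.49202005 250.53318531] 96.77
side 257 124 5.714285714285714
top 202 102 5.714285714285714
```

View pics/s6.png

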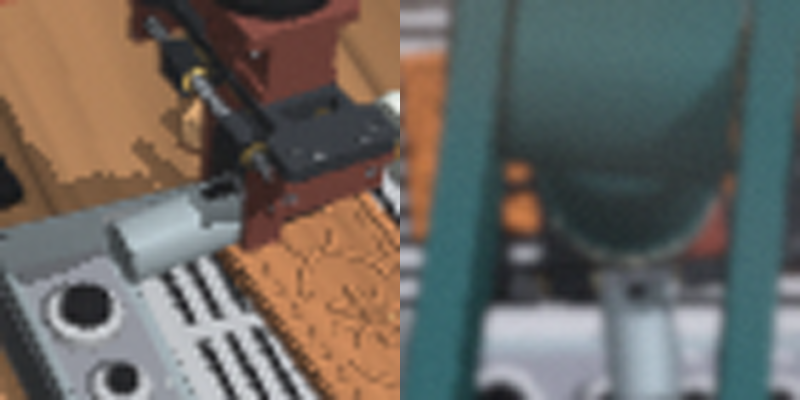

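```bash
python3 - <<'E'
from h import *
t=np.load("top5.npz");s=np.load("side5.npz");p=np.array([410.9,474.7,238.2]);ya=np.radians(6.85);f=np.array([np.cos(ya),np.sin(ya),0])
n=np.array([-f[1],f[0],0])
for nm,c in(("top",t),("side",s)):
    q=proj(c,p+104*f+[0,0,-8]);x,y=(q-20).astype(int)
    im=c["pixels"][y:y+40,x:x+40].astype(int)
    m=((im.min(2)>165)&(im.max(2)-im.min(2)<35)).astype(np.uint8)
    k,l,st,ce=cv2.connectedComponentsWithStats(m)
    for i in range(1,k):
        if st[i,4]>15:
            o,d=ray(c,ce[i]+[x,y]);X=o+d*((p-o)@n/(d@n)) if nm=="side" else plane(c,ce[i]+[x,y],230)
            print(nm,q.round(1),st[i],(ce[i]+[x,y]).round(1),"rel TCP fwd,lat,up",((X-p)@f).round(1),((X-p)@n).round(1),(X-p)[2].round(1))
def sidept(u,v):
    uv=(187+u/5.714-.5,51+v/5.714-.5);o,d=ray(s,uv);X=o+d*((p-o)@n/(d@n));return ((X-p)@f).round(1),(X-p)[2].round(1)
print("tail",sidept(112,260),"wheel",sidept(350,172))
c=np.load("side6.npz");
E
```

```text
top [ 83.3 154.5] [12 17 17  6 77] [ 83.  153.2] rel TCP fwd,lat,up 108.2 0.5 -8.2
side [247.3  82.3] [ 5  0  6  8 26] [234.5  65.4] rel TCP fwd,lat,up 52.9 0.0 77.4
side [247.3  82.3] [29  0 11  4 35] [261.2  63.3] rel TCP fwd,lat,up 163.1 0.0 59.0
side [247.3  82.3] [ 18   8  22  17 152] [254.9  74.7] rel TCP fwd,lat,up 136.9 0.0 16.6
tail (np.float64(-68.1), np.float64(-21.8)) wheel (np.float64(106.2), np.float64(-1.2))
```

```bash
python3 - <<'E'
from h import *
c=np.load("side6.npz");p=np.array([535.5,17.5,250.5]);ya=np.radians(6.85);f=np.array([np.cos(ya),np.sin(ya),0]);n=np.array([-f[1],f[0],0])
def rel(uv):
    o,d=ray(c,uv);X=o+d*((p-o)@n/(d@n));return ((X-p)@f).round(1),(X-p)[2].round(1)
q=proj(c,p+104*f+[0,0,-6]);x,y=(q-[22,20]).astype(int)
im=c["pixels"][y:y+40,x:x+44].astype(int);m=((im.min(2)>150)&(im.max(2)-im.min(2)<45)).astype(np.uint8)
k,l,st,ce=cv2.connectedComponentsWithStats(m)
print(q,x,y)
for i in range(1,k):
    if st[i,4]>15: print(st[i],(ce[i]+[x,y]).round(1),rel(ce[i]+[x,y]))
for r in m: print("".join(".#"[v] for v in r))
# tail: grey cylinder mask
q=proj(c,p-70*f+[0,0,-20]);x,y=(q-[25,22]).astype(int);im=c["pixels"][y:y+44,x:x+56].astype(int);print(q,x,y)
h=cv2.cvtColor(c["pixels"][y:y+44,x:x+56],cv2.COLOR_RGB2HSV)
for r in im.sum(2)//3//26: print("".join("%d"%min(v,9) for v in r))
E
```

```text
[326.08970972 148.35324121] 304 128
[ 20  12  23  28 155] [334.6 154. ] (np.float64(143.8), np.float64(-46.3))
[20 26  9 14 30] [327.7 161. ] (np.float64(120.8), np.float64(-69.6))
[25 28  9 12 27] [333.1 161.7] (np.float64(144.5), np.float64(-82.4))
............................................
............................................
............................................
............................................
............................................
............................................
............................................
............................................
............................................
............................................
............................................
............................................
.....................###....................
....................######..................
.....................#####..................
......................#####.................
.......................#####................
.......................#####................
........................#####..........
[... 2794 characters left out ...]
2477522322355555
32221224565457411111111475566677774216773157752422445554
33221122565457411111111476666677777524775247774442224554
33221122456457521111111576556667777731777335777774222554
33221112256437752211124775555667777753577777777777423355
33321112245644777634477765555666777777777777777634422445
33321111225654467777777655555566777777777775367731442235
33321111224664445666666555555566677777644775247752274223
43332111122565555555555555555556677777524777316775247324
54332211122466555555555555555556666777731477524775217532
55333211112256655555555555555555667777752167731577524742
55433211112246655555544433455555666577775247752477731774
55533321111225665555444211136655566777775216773147752474
```

```bash
python3 - <<'E'
from h import *
c=np.load("side6.npz");p=np.array([535.5,17.5,250.5]);ya=np.radians(6.85);f=np.array([np.cos(ya),np.sin(ya),0]);n=np.array([-f[1],f[0],0])
def rel(uv):
    o,d=ray(c,uv);X=o+d*((p-o)@n/(d@n));return np.round([(X-p)@f,(X-p)[2]],1)
print("wheel",rel((330,147)),"tail",rel((277.4,167.3)),"tail2",rel((277.4,168)))
# predicted wheel front/back rim ellipses for several tilts, pivot at fwd 3, up -13 (L=79)
for th in (0,4,8):
    a=np.radians(th);ax=f*np.cos(a)+np.array([0,0,np.sin(a)]);v=-f*np.sin(a)+np.array([0,0,np.cos(a)])
    O=p+3*f+[0,0,-13]
    print(th,[proj(c,O+ax*(L-79)+r).round(1).tolist() for L in(172,186) for r in(27*v,-27*v,-27*n)],"tail",[proj(c,O-ax*79+r).round(1).tolist() for r in(19*v,-19*v,-19*n,19*n)])
im=c["pixels"][136:162,320:345]
print("\n".join(" ".join("%3d"%v for v in r) for r in im.min(2)))
E
```

```text
wheel [118.8  -5.7] tail [-72.4 -19.1] tail2 [-72.2 -22.2]
0 [[324.8, 144.4], [322.6, 156.7], [328.1, 155.9], [328.6, 143.2], [326.2, 155.5], [331.8, 154.6]] tail [[276.7, 161.9], [276.2, 170.5], [279.3, 170.2], [273.7, 162.4]]
4 [[324.5, 143.1], [323.3, 155.1], [328.3, 154.4], [328.3, 141.6], [327.0, 153.7], [332.1, 152.9]] tail [[276.3, 163.3], [276.5, 171.6], [279.2, 171.4], [273.7, 163.6]]
8 [[324.1, 141.8], [323.9, 153.5], [328.4, 153.0], [327.9, 140.1], [327.6, 151.9], [332.2, 151.3]] tail [[276.0, 164.6], [277.0, 172.6], [279.3, 172.6], [273.8, 164.8]]
 66  70  77  82  82  83  82  80  79  80  81  79  78  82  81  80  81  83  82  83  81  79  81  82  86
 75  69  73  78  82  83  83  82  80  80  80  80  80  79  81  81  80  83  82  82  82  82  81  83  85
 85  70  69  75  80  81  82  82  81  80  80  79  79  79  81  81  81  81  83  83  82  83  81  80  82
 89  80  66  70  79  93  96  94  84  81  80  78  80  79  80  82  80  80  80  82  82  83  81  80  79
 89  86  74  72 120 181 207 193 140  96  81  81  81  79  80  79  81  80  82  82  83  82  83  83  81
 90  88  93 123 177 218 227 231 23
[... 1365 characters left out ...]

 56  52  50  59 184 135  95  96 102 120 149 102 114 187 200 200 202 176 140  93  83  80  79  81  82
 56  54  56  83 188 194 137  70  98 149 193 139  63 110 190 200 202 203 170 129  87  80  79  82  82
 64  86  61  41 182 196 195  93  41 184 199 200  95  40 185 200 202 203 186 165 114  85  79  82  83
 86  94 121  69 109 186 196 138  68 109 187 200 140  68 112 187 202 202 203 185 159  97  81  81  81
 65  90 115 125  63 108 191 197 138  62 109 192 200 140  63 112 191 202 203 204 169 130  88  80  82
 69  74  88 139  72  41 184 198 197  92  42 183 200 200  94  42 186 200 203 203 187 167 118  85  82
 81  62  82  90  67  48 109 188 198 138  68 110 188 201 141  69 114 187 200 203 203 185 160 104  82
```

Tilt is about 5° nose-up from both the roll geometry and the image. Lowering to about 5 cm clearance.

```bash
python3 -m crank '[{"tx":0,"ty":0,"tz":0.015,"spin":0},{"tx":0,"ty":0,"tz":0.03,"spin":0},{"tx":0,"ty":0,"tz":0.045,"spin":0},{"tx":0,"ty":0,"tz":0.056,"spin":0},{"tx":-0.001,"ty":0,"tz":0.062,"spin":0},{"tx":-0.002,"ty":0,"tz":0.065,"spin":0},{"tx":-0.002,"ty":0,"tz":0.065,"spin":0}]'
python3 -m crank '[{"tx":0,"ty":0,"tz":0,"spin":0},{"tx":0,"ty":0,"tz":0,"spin":0},{"tx":0,"ty":0,"tz":0,"spin":0},{"tx":0,"ty":0,"tz":0,"spin":0},{"tx":0,"ty":0,"tz":0,"spin":0},{"tx":0,"ty":0,"tz":0,"spin":0}]'
python3 - <<'E'
from workcell import *
from h import *
s=sense();c=camera("side");p=s["position"];print(p,s["joint_vel"].round(3))
ya=np.radians(6.85);f=np.array([np.cos(ya),np.sin(ya),0]);n=np.array([-f[1],f[0],0])
for th in(0,5,10):
    a=np.radians(th);ax=f*np.cos(a)+np.array([0,0,np.sin(a)]);v=-f*np.sin(a)+np.array([0,0,np.cos(a)]);O=p+3*f+[0,0,-13]
    P=np.array([proj(c,O+ax*(L-79)+27*(np.cos(b)*v+np.sin(b)*n)) for L in(172,186) for b in np.linspace(0,6.28,60)])
    print(th,"y",P[:,1].min().round(1),P[:,1].max().round(1),"xmax",P[:,0].max().round(1))
q=proj(c,p+104*f+[0,0,-5]);x,y=(q-[12,14]).astype(int);print(x,y)
im=c["pixels"][y:y+30,x:x+26].astype(int);m=(im.min(2)>135)&(im.max(2)-im.min(2)<60)
k,l,st,ce=cv2.connectedComponentsWithStats(m.astype(np.uint8))
for i in range(1,k):
    if st[i,4]>10: print(st[i],ce[i]+[x,y])
# drawer front: did it move?
t=camera("top");im=t["pixels"];h=cv2.cvtColor(im,cv2.COLOR_RGB2HSV);print("drawer px",[(h[yy,xx,0],h[yy,xx,1]) for xx,yy in((207,113),(270,110),(207,137),(272,132))])
E
```

```text
t: 17.35
position: [538.9, 18.4, 187.3]
orientation: [-0.06, 0.998, -0.0, 0.0]
ft_force: [0.1, -0.2, -3.9]
width: 36.8
grasp_force: 60.0
t: 18.1
position: [538.5, 18.4, 187.1]
orientation: [-0.06, 0.998, -0.0, -0.0]
ft_force: [-0.5, -0.7, -3.8]
width: 37.3
grasp_force: 60.0
[538.53947485  18.44530286 187.13698632] [ 0.002 -0.001 -0.    -0.     0.    -0.001]
0 y 155.3 171.9 xmax 329.8
5 y 153.5 170.1 xmax 330.0
10 y 151.7 168.3 xmax 330.1
312 147
[  2   0  24  30 277] [329.0433213  157.79422383]
drawer px [(np.uint8(11), np.uint8(147)), (np.uint8(86), np.uint8(50)), (np.uint8(12), np.uint8(162)), (np.uint8(10), np.uint8(108))]
```

```bash
python3 -c "
from workcell import *
print(hand_in())"
```

```text
the job is handed in; nothing more can be done
None
```

I handed the job in at about 18 s. The power key was pressed and released, then the high fan key was pressed. The polisher is held still, about 5° nose-up from level (estimated), with its wheel over the drawer front and 5 cm clear by calculation. The key travels and the bystanders' positions were not measured directly.

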